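Refill the glaze jar dispenser through its push-latch hatch

ROBOT

A 7-joint arm with a two-finger parallel gripper is mounted at the origin on the work surface. World frame = base frame: x ahead of the robot, y to its left, z up, the work surface at z = 0. Lengths are in m, angles in rad, forces in N, time in s.
With the tool pointing down it reaches from about 0.35 to 0.9 m from the base axis. Payload 8.1 kg.
Tool frame: the origin (TCP) lies midway between the tips of the shut fingers; the grasp point (between the pads) lies 19 mm behind it (arm.pinch_z is the distance from the TCP to the grasp point, in m); z points along the fingers, y is the direction in which the jaws open and shut (so a half turn about z gives the same grasp; the last joint's range is limited). The gripper opens to 92 mm and grips with 3 to 60 N. Pads are 19 mm wide; open, the fingers measure 130 mm over their backs; the gripper's body (75 mm by 190 mm) begins 47 mm behind the grasp point.
Start: joints at [-1.376, 0.434, 0.025, 1.573, -0.012, 1.134, -0.075], TCP at [0.183, 0.597, 0.227] pointing down, gripper open.
Joint ranges: [-2.62, 2.62], [-0.44, 2.09], [-1.27, 1.32], [0.08, 2.57], [-1.32, 4.46], [0.12, 2], [-2.74, 2.74]. Speed limits (rad/s): [2.22, 2.22, 3.01, 3.01, 3.14, 3.14, 3.14].

INTERFACE

Orientations are given as a rotation vector (axis times angle).
In Python, from cell import arm, eyes gives the robot as it stands.
- The arm moves only by the tool apply_moves, never from a script. Its argument "targets" is one flat list of numbers, 5 for each row, row after row: the closure, from 0 (fully open) to 1 (shut), then the shift along the tool's x, y, z each as a share of 40 cm, from -1 to 1, then the turn about the tool's z as a share of pi/2 rad, from -1 to 1. A call has 1 to 20 rows; each row shifts and turns the commanded pose from where the row before left it, along the tool's axes as they then stand; what a row does not reach is not made up. A row lasts 1/8 s, in which the tool goes at most 62.5 mm and 10.7 degrees, less where a joint would pass 70% of its speed; a pose out of reach is approached as far as the arm can. A call with a number of a shift or a turn outside -1 to 1 is refused whole. A call with a gripper value outside its range is refused whole. The fingers move at their own pace and stop on an object; "grip_force" is the grip in N (left out, the last holds). Time passes only in rows, so rows that do not move let the fingers close. It gives the time, the measured TCP pose, the force and the opening at its end, in the units of the state.
- arm.observe(): the state, without advancing time (a new reading comes with each control period).
- eyes.get_image(name): name is "side" or "top" or "wrist"; returns the picture (480x640x3 uint8, red, green, blue); there is no depth.
- eyes.camera_params(name): a dict with "camera_matrix" (3x3 intrinsics, pixels), "xyz" and "attitude" of the camera in the world; the wrist camera has in their place "hand_eye" (4x4, takes a point from camera to tool coordinates, whose origin is the TCP and whose axes are the flange's). Camera axes: x right, y down, z forward; pixel columns grow to the right and rows downward; lengths in m; the calibration is good to about 2 mm. A picture is of the moment at which its call begins: read the wrist's pose just before it. camera_params takes no time and is no camera call.
- arm.sign_off(): hands the job in, once; it reports no verdict.
The state is a dict: "clock": time; "joints": joint angles; "dq": joint speeds; "joint_efforts": joint torques, N m; "position": TCP position; "ee_rot": TCP orientation; "force": force on the tool from outside, world axes, zero at the start; "ft_torque": the same for the moment, N m; "width": opening from 0.0 (shut) to 1.0 (fully open).
Only numpy, scipy, OpenCV 4.12 (cv2) and the standard library are available. Lean on these libraries where they do the work, as an engineer would, in place of code of your own. Each camera call takes 0.05 s, during which the arm holds its last target.

TASK

Refill the gravity-feed glaze dispenser: press down the red latch paddle on its side so that the wooden loading hatch springs open, then lower the blue jar in and after it the yellow jar, lying across the lane, so that they roll down and wait at the outlet with blue first and yellow right behind it. Then push the hatch shut until it latches and stays shut. Set the jars in rather than dropping them from above, and leave the grey jar and everything else on the table where it stands.

Things in the scene. Friction and masses are not known exactly. Their poses are not given: they have to be found in the camera images.
- dispenser: fixed gravity-feed jar dispenser, white box 250 (x) x 122 (y) mm, wall tops at z 128. Origin at table height on the lane's centre line; own x points up the sloping lane, from the outlet (-x) to the loading end (+x). Lane: y -55 to 55, x -115 to 127; floor z 20 at x -115, rising 0.22 per unit x. A see-through bluish hood covers x -115 to -10, the hatch x -10 to 127. Latch on the -y side
- outlet (a point): lane floor just behind the outlet's 46 mm high lip (dispenser x -115, y 0, z 20). Jars laid across the lane roll here by themselves: the first stops with its centre at about dispenser x -93, z 47, the second at x -50, z 57
- hatch_well (a point): centre of the opening under the hatch, on the lane floor (dispenser x 59.5, y 0, z 58). The opening is 137 mm along the dispenser's x and 110 mm along its y; the wall tops are 70 mm above this point. A jar goes in here with its axis along the dispenser's y
- hatch_hinge (a point): middle of the hatch's hinge line on the dispenser's +y wall (dispenser x 59.5, y 61, z 132); the hinge line runs along the dispenser's x
- hatch_edge (a point): on the hatch: middle of the free edge of its upper face, 122 mm from the hinge line. The hatch is a brown wooden board 137 x 122 x 8 mm with a small steel tongue (30 mm wide, sticking out 8 mm) in the middle of this edge
- hatch (a joint): opening angle: 0 shut and level (free edge on the -y side), 1.9 fully open, standing up and leaning 0.33 rad outward over the +y side. Once unlatched a weak spring (0.26 N m shut, 0.07 open) swings it fully open and holds it. To shut it, swing it over and press its free half down with about 5 to 10 N: the tongue snaps under the latch's steel hook. Latched it stays below 0.03
- latch (a joint): angle of the red latch rocker: 0 at rest, 0.4 fully pressed (firm stop); a spring (0.06 to 0.14 N m) brings it back. Its pivot runs along the dispenser's x at dispenser y -75, z 113; pressing turns the paddle's outer end down and its steel hook outward, which frees the hatch at about 0.25
- latch_pad (a point): top of the red paddle (40 mm along the dispenser's x, 50 mm along y, outward from the hook), at the spot to press: 48 mm out from the rocker's pivot, at dispenser x 57.5, y -123, z 119 at rest; press it down about 19 mm with 1.5 to 3 N, to the stop. The steel hook rises beside it to z 156 at dispenser y -85 to -60
- rest_blue: fixed wooden rest under the blue jar, 90 (x) x 60 (y) x 23 mm high, origin under its centre; it carries the jar near both ends only: the middle 50 mm of the jar's length is free for fingers on both sides down to the table
- rest_yellow: fixed wooden rest under the yellow jar, 90 (x) x 60 (y) x 23 mm high, origin under its centre; it carries the jar near both ends only: the middle 50 mm of the jar's length is free for fingers on both sides down to the table
- rest_grey: fixed wooden rest under the grey jar, 90 (x) x 60 (y) x 23 mm high, origin under its centre; it carries the jar near both ends only: the middle 50 mm of the jar's length is free for fingers on both sides down to the table
- jar_blue: blue glaze jar: closed cylinder 44 mm dia x 96 mm long, 0.11 to 0.23 kg, with a white lid of the same diameter at one end; lies on its side in a wooden rest. Origin at its centre (36 mm above the table while in the rest), own x along its axis. 
- jar_yellow: yellow glaze jar: closed cylinder 44 mm dia x 96 mm long, 0.11 to 0.23 kg, with a white lid of the same diameter at one end; lies on its side in a wooden rest. Origin at its centre (36 mm above the table while in the rest), own x along its axis. 
- jar_grey: grey glaze jar: closed cylinder 44 mm dia x 96 mm long, 0.11 to 0.23 kg, with a white lid of the same diameter at one end; lies on its side in a wooden rest. Origin at its centre (36 mm above the table while in the rest), own x along its axis. It stays where it is
- beaker: bystander: clear plastic beaker, 56 dia x 85 high mm, standing on the table; origin at the centre of its underside
- vase: bystander: white porcelain bottle vase, 72 dia x 160 high mm, standing on the table; origin at the centre of its underside
- squeeze: bystander: white squeeze bottle with black cap, 48 dia x 130 high mm, standing on the table; origin at the centre of its underside
- dome: bystander: white porcelain half dome, 84 dia x 42 high mm, standing on the table; origin at the centre of its underside
- clay: bystander: reddish-brown clay block, 120 x 85 x 60 high mm, standing on the table; origin at the centre of its underside
- brushes: bystander: white pot (60 dia x 100 high) of brushes, about 195 high in all, mm, standing on the table; origin at the centre of its underside
- mould: bystander: off-white plaster mould, 90 x 70 x 52 high mm, standing on the table; origin at the centre of its underside

How it is judged:
By the outcome, as a careful person would: the job done as asked, in the order asked, and still so for the second after the job is handed in, with the robot touching nothing.
It also fails if it takes over 72 s, if anything falls off the work surface, if the arm or the gripper's body presses on something with over 40 N, if the wrist force passes 120 N, or if a joint passes its speed limit or range.

## Working session

There is one attempt and no reset: what is moved stays moved. The work goes in short steps, Python scripts to look and compute and a tool call to move; the robot and the scene stay as the last step left them, time stands still between calls to the robot, and variables do not carry over. Pictures are saved under pics/ and viewed, and the job is handed in when it is done.

Besides the shell and the picture viewer there is one more tool, called after "Emit:" as name(argument=value, ...), one argument or row to a line, values as JSON. apply_moves: Moves the arm, as the interface text tells. Its arguments: {"type":"object","properties":{"targets":{"type":"array"},"grip_force":{"type":"number"}},"required":["targets"]}

```bash
ls; mkdir -p pics
python3 - <<'E'
from cell import arm, eyes
import cv2
print(arm.observe()); print(arm.pinch_z)
for n in ("side","top","wrist"):
    print(n,eyes.camera_params(n))
for n in ("side","top"):
    cv2.imwrite(f"pics/{n}0.png",cv2.cvtColor(eyes.get_image(n),cv2.COLOR_RGB2BGR))
E
```

```text
pics
{'clock': 0.0, 'joints': array([-1.37558564,  0.43520289,  0.02495643,  1.57411525, -0.0115793 ,
        1.13401187, -0.07510572]), 'dq': array([-0.00047418,  0.00093433,  0.0003216 ,  0.00039208, -0.00067869,
        0.00158922, -0.00111985]), 'joint_efforts': array([-4.84519242e-04, -6.67867470e+01,  9.84572098e-01, -3.14451206e+01,
       -6.05960051e-02,  4.30666760e-02,  1.70302865e-04]), 'position': array([0.18329133, 0.59696794, 0.22595026]), 'ee_rot': array([-4.66141585e-01, -3.10673452e+00,  2.49858933e-03]), 'force': array([-0.00419881, -0.22973951, -0.07161535]), 'ft_torque': array([ 0.05881845,  0.00088115, -0.00276929]), 'width': 0.9994433797671376}
0.0188
side {'camera_matrix': array([[491.73139502,   0.        , 321.40960052],
       [  0.        , 491.73139502, 244.53020377],
       [  0.        ,   0.        ,   1.        ]]), 'xyz': array([ 0.15620747, -0.73605675,  0.71570617]), 'attitude': array([-2.10874736,  0.53107611, -0.27935466])}
top {'camera_matrix': array([[540.4472865 ,   0.        , 317.88078809],
       [  0.        , 540.4472865 , 243.00459349],
       [  0.        ,   0.        ,   1.        ]]), 'xyz': array([0.36528777, 0.05747976, 1.59074313]), 'attitude': array([-2.14682129,  2.15421029, -0.16645982])}
wrist {'camera_matrix': array([[418.68766118,   0.        , 321.07956761],
       [  0.        , 418.68766118, 242.4802889 ],
       [  0.        ,   0.        ,   1.        ]]), 'hand_eye': array([[ 1.13902122e-03, -9.54038195e-01, -2.99682876e-01,
         8.19255718e-02],
       [ 9.99998974e-01,  8.26293770e-04,  1.17025118e-03,
         6.14750480e-04],
       [-8.68838230e-04, -2.99683901e-01,  9.54038157e-01,
        -1.59145254e-01],
       [ 0.00000000e+00,  0.00000000e+00,  0.00000000e+00,
         1.00000000e+00]])}
```

View pics/top0.png

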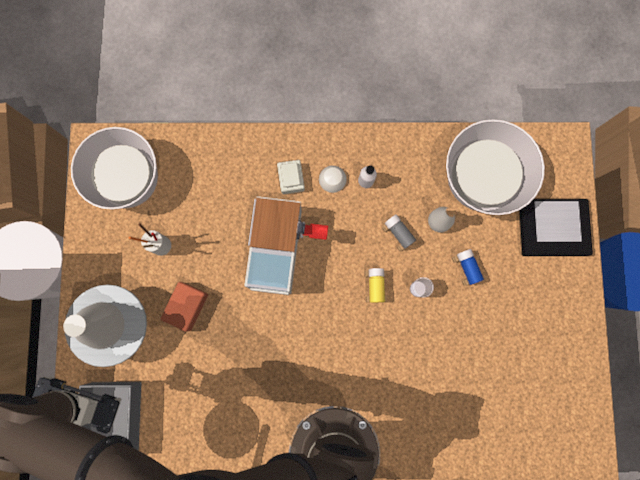

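View pics/side0.png

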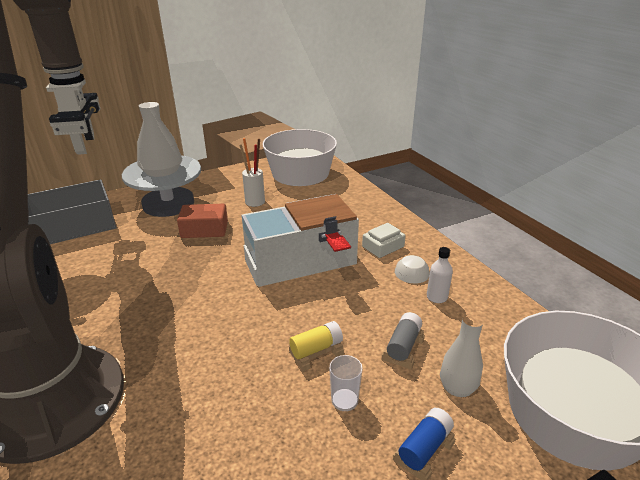

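```bash
cat > h.py <<'E'
from cell import arm, eyes
import cv2, numpy as np
from scipy.spatial.transform import Rotation as R
def cam(n, st=None):
    p=eyes.camera_params(n); K=p["camera_matrix"]
    if n=="wrist":
        T=np.eye(4);T[:3,:3]=R.from_rotvec(st["ee_rot"]).as_matrix();T[:3,3]=st["position"]
        T=T@p["hand_eye"]; return K,T[:3,:3],T[:3,3]
    return K,R.from_rotvec(p["attitude"]).as_matrix(),p["xyz"]
def back(c,uv,z):
    K,Rm,t=c; uv=np.atleast_2d(uv).astype(float)
    d=(Rm@np.linalg.inv(K)@np.c_[uv,np.ones(len(uv))].T).T
    return t+d*((z-t[2])/d[:,2])[:,None]
def proj(c,P):
    K,Rm,t=c; q=(np.atleast_2d(P)-t)@Rm@K.T
    return q[:,:2]/q[:,2:]
def shot(n,name):
    st=arm.observe(); im=cv2.cvtColor(eyes.get_image(n),cv2.COLOR_RGB2BGR)
    cv2.imwrite(f"pics/{name}.png",im); return st,im
E
python3 - <<'E'
from h import *
im=cv2.imread("pics/top0.png")
cr=im[150:330,230:500]; cv2.imwrite("pics/topcrop.png",cv2.resize(cr,None,fx=2.9,fy=2.9,interpolation=cv2.INTER_CUBIC))
c=cam("top")
print(proj(c,[[0,0,0],[0.183,.597,.227]]))
hsv=cv2.cvtColor(im,cv2.COLOR_BGR2HSV)
def comp(mask,roi):
    m=np.zeros_like(mask);x0,y0,x1,y1=roi;m[y0:y1,x0:x1]=mask[y0:y1,x0:x1]
    ys,xs=np.nonzero(m);pts=np.c_[xs,ys]
    return cv2.minAreaRect(pts.astype(np.float32)),pts.mean(0),len(pts)
print('blue',comp(cv2.inRange(hsv,(105,150,50),(130,255,255)),(450,240,490,295)))
print('yellow',comp(cv2.inRange(hsv,(22,170,100),(35,255,255)),(360,260,395,310)))
print('red',comp(cv2.inRange(hsv,(0,200,120),(6,255,255)),(295,215,335,245)))
E
```

```text
[[333.60114805 452.95870779]
 [ 91.75750709 398.40882357]]
blue (((471.5172119140625, 270.2930908203125), (24.697481155395508, 14.112844467163086), 68.19859313964844), array([471.5129683 , 270.31700288]), 347)
yellow (((376.5, 289.0), (24.0, 13.0), 90.0), array([380.5, 288. ]), 38)
red (((315.469970703125, 230.70999145507812), (20.930362701416016, 12.586502075195312), 8.130102157592773), array([312.0952381 , 229.54761905]), 42)
```

View pics/topcrop.png

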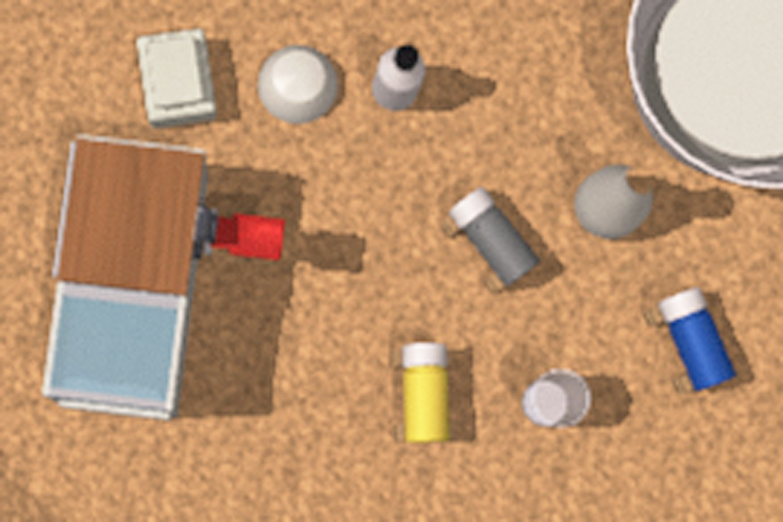

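Run:
```python
im=__import__('cv2').imread("pics/side0.png");import cv2
cv2.imwrite("pics/sidecrop.png",cv2.resize(im[185:290,235:370],None,fx=5.7,fy=5.7,interpolation=cv2.INTER_CUBIC))
im=cv2.imread("pics/top0.png")
cv2.imwrite("pics/topcrop2.png",cv2.resize(im[185:305,235:345],None,fx=5,fy=5,interpolation=cv2.INTER_CUBIC))
```

```text
(no output)
```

View pics/sidecrop.png

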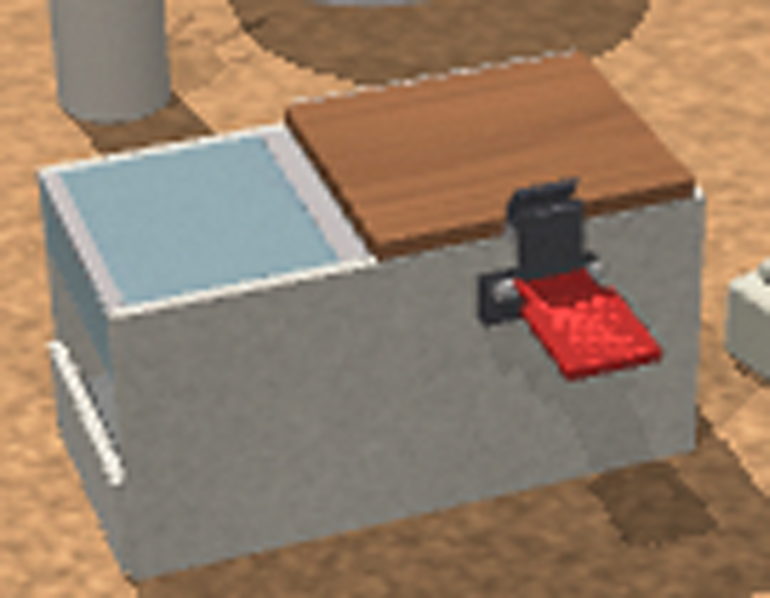

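View pics/topcrop2.png

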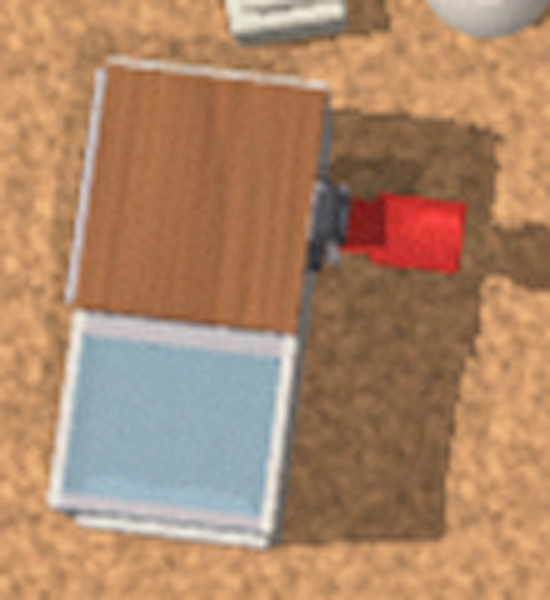

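```bash
cat > fit.py <<'E'
from h import *
from scipy.optimize import least_squares
S=lambda u,v:(235+(u+.5)/5.7-.5,185+(v+.5)/5.7-.5)
T=lambda u,v:(235+(u+.5)/5-.5,185+(v+.5)/5-.5)
ct,cs=cam("top"),cam("side")
def pts(p):
    x,y,a,zh,xa=p; xb=xa+.25
    s=[(-.010,-.061,zh),(.127,-.061,zh),(.127,.061,zh),(-.010,.061,zh),(xa,-.061,0),(xb,-.061,0),(xa,-.061,.128),(xb,-.061,.128)]
    t=[(.127,.061,zh),(.127,-.061,zh),(-.010,-.061,zh),(-.010,.061,zh),(xa,.061,.128),(xa,-.061,.128)]
    M=np.array([[np.cos(a),-np.sin(a),0],[np.sin(a),np.cos(a),0],[0,0,1]])
    return np.array(s)@M.T+[x,y,0],np.array(t)@M.T+[x,y,0]
us=np.array([S(380,247),S(693,182),S(577,52),S(287,113),S(138,580),S(695,447),S(115,318),S(703,195)])
ut=np.array([T(107,66),T(327,90),T(295,332),T(77,308),T(52,505),T(272,543)])
def f(p):
    s,t=pts(p); return np.r_[(proj(cs,s)-us).ravel(),(proj(ct,t)-ut).ravel()]
r=least_squares(f,[.6,.2,0,.136,-.12],loss="soft_l1")
print(r.x,np.degrees(r.x[2])); print(f(r.x).reshape(-1,2).round(1))
E
python3 fit.py
python3 - <<'E'
from h import *
ct,cs=cam("top"),cam("side")
T=lambda u,v:(230+(u+.5)/2.9-.5,150+(v+.5)/2.9-.5)
# jars: corner silhouettes at top: axis line ends at z .036+.. use silhouette at mid z .036
for n,q in dict(blue=[(660,302),(697,290),(735,380),(697,390)],yellow=[(403,344),(446,344),(448,441),(404,441)],grey=[(450,210),(484,188),(538,260),(502,287)],clay=[],).items():
    if q:
        P=back(ct,[T(*a) for a in q],.036); e=(P[0]+P[1])/2-(P[2]+P[3])/2
        print(n,P.mean(0).round(4),"len",np.linalg.norm(e).round(4),"dia",np.linalg.norm(P[0]-P[1]).round(4),"yaw",np.degrees(np.arctan2(e[1],e[0])).round(1))
E
```

```text
[ 0.57205557  0.16767612 -0.11578614  0.13423599 -0.11822939] -6.6340572306358885
[[-0.2  0.5]
 [ 0.6  0.3]
 [ 0.4  0.1]
 [-0.7 -0.7]
 [-0.2  0.4]
 [ 0.   0.2]
 [-0.5  0.3]
 [ 0.6 -0.1]
 [-0.2 -0.3]
 [-0.2 -0.2]
 [ 0.3  0.4]
 [-0.6  0.2]
 [-0.6  0.6]
 [ 0.3 -2. ]]
blue [ 0.5208 -0.3984  0.036 ] len 0.0954 dia 0.0396 yaw 20.6
yellow [ 0.4699 -0.1255  0.036 ] len 0.0962 dia 0.0429 yaw -0.2
grey [ 0.6268 -0.1973  0.036 ] len 0.092 dia 0.0416 yaw 34.0
```

```bash
cat >> h.py <<'E'
D0=np.array([.5721,.1677,0]);DA=-.1158
DM=np.array([[np.cos(DA),-np.sin(DA),0],[np.sin(DA),np.cos(DA),0],[0,0,1]])
d2w=lambda p:np.asarray(p)@DM.T+D0
w2d=lambda p:(np.asarray(p)-D0)@DM
def tool(st=None):
    st=st or arm.observe(); M=R.from_rotvec(st["ee_rot"]).as_matrix()
    print("t",round(st["clock"],2),"world",st["position"].round(4),"disp",(w2d(st["position"])*1000).round(1),"yawx",np.degrees(np.arctan2(M[1,0],M[0,0])).round(2),"tz",M[:,2].round(3),"F",st["force"].round(1),"w",round(st["width"],3),"q",st["joints"].round(2))
    return st,M
def go(target,yaw,M,pos):
    "shift in TOOL axes (mm) and turn(deg) from present pose to world target"
    d=M.T@(np.asarray(target)-pos)*1000
    y0=np.degrees(np.arctan2(M[1,0],M[0,0])); dy=(yaw-y0+180)%360-180
    print("  shift mm",d.round(1),"share",(d/400).round(4),"tool turn deg",round(-dy,2),"share",round(-dy/90,4))
E
python3 - <<'E'
from h import *
ct,cs=cam("top"),cam("side")
T2=lambda u,v:(235+(u+.5)/5-.5,185+(v+.5)/5-.5)
T=lambda u,v:(230+(u+.5)/2.9-.5,150+(v+.5)/2.9-.5)
print("paddle outer",(w2d(back(ct,[T2(465,203),T2(460,272)],.119))*1000).round(1))
print("tipbase beaker",back(ct,[T(545,400)],0),"vase",back(ct,[T(605,210)],.05),"brush",back(ct,[(155,246)],.0),"clay",back(ct,[(184,307)],.06))
st,M=tool()
for n,p in dict(latch=(.0575,-.123,.119),well=(.06,0,.08),edge=(.0595,-.061,.134)).items(): print(n,d2w(p).round(4))
go(d2w((.0575,-.123,.2)),83.4,M,st["position"])
im=cv2.imread("pics/side0.png");cv2.imwrite("pics/grip.png",cv2.resize(im[60:170,30:140],None,fx=5,fy=5,interpolation=cv2.INTER_CUBIC))
E
```

```text
paddle outer [[  74.9 -144.1  119. ]
 [  36.2 -145.6  119. ]]
tipbase beaker [[ 0.46405029 -0.25127082  0.        ]] vase [[ 0.65068517 -0.3076025   0.05      ]] brush [[0.5899241  0.52464479 0.        ]] clay [[0.40827025 0.41903162 0.06      ]]
t 0.1 world [0.1833 0.597  0.226 ] disp [-435.8  381.6  226. ] yawx 162.93 tz [-0.    -0.001 -1.   ] F [-0.1 -0.5  0.1] w 1.001 q [-1.38  0.44  0.03  1.57 -0.01  1.13 -0.08]
latch [0.615  0.0389 0.119 ]
well [0.6317 0.1608 0.08  ]
edge [0.6242 0.1002 0.134 ]
  shift mm [-576.5 -406.8   26.7] share [-1.4412 -1.017   0.0667] tool turn deg 79.53 share 0.8836
```

View pics/grip.png

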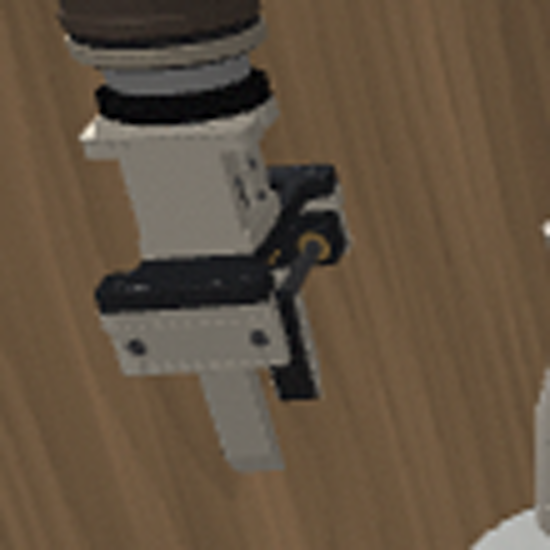

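Emit:
apply_moves(
  targets=[1, 0, 0, 0, 0.11, 1, 0, 0, 0, 0.11, 1, 0, 0, 0, 0.11, 1, 0, 0, 0, 0.11, 1, 0, 0, 0, 0.11, 1, 0, 0, 0, 0.11, 1, 0, 0, 0, 0.11, 1, 0, 0, 0, 0.11, 1, -0.09, 0.088, 0, 0, 1, -0.09, 0.088, 0, 0, 1, -0.09, 0.088, 0, 0, 1, -0.09, 0.088, 0, 0, 1, -0.09, 0.088, 0, 0, 1, -0.09, 0.088, 0, 0, 1, -0.09, 0.088, 0, 0, 1, -0.09, 0.088, 0, 0, 1, -0.09, 0.088, 0, 0, 1, -0.09, 0.088, 0, 0, 1, -0.09, 0.088, 0, 0, 1, 0, 0, 0, 0],
  grip_force=15,
)

```text
clock: 2.6
position: [0.527, 0.157, 0.2267]
ee_rot: [2.345, 2.087, -0.001]
force: [-0.1, -0.2, 0.4]
width: 0.007
```

Run:
```python
from h import *
st,M=tool(); go(d2w((.0565,-.125,.150)),83.37,M,st["position"])
```

```text
t 2.6 world [0.527  0.157  0.2267] disp [-43.5 -15.8 226.7] yawx 83.32 tz [ 0.001 -0.002 -1.   ] F [-0.1 -0.2  0.4] w 0.007 q [-0.8   0.33  0.54  1.79 -0.19  1.07 -0.3 ]
  shift mm [-109.  100.   77.] share [-0.2724  0.25    0.1926] tool turn deg -0.05 share -0.0005
```

Emit:
apply_moves(
  targets=[1, -0.091, 0.083, 0, 0, 1, -0.091, 0.083, 0, 0, 1, -0.091, 0.083, 0, 0, 1, 0, 0, 0.1, 0, 1, 0, 0, 0.093, 0, 1, 0, 0, 0, 0],
)

```text
clock: 3.35
position: [0.6097, 0.0431, 0.1468]
ee_rot: [-2.336, -2.095, 0.008]
force: [0.0, -0.2, -0.6]
width: 0.007
```

Run:
```python
from h import *
st,M=tool(); shot("side","side1"); shot("wrist","wrist1")
im=cv2.imread("pics/side1.png"); cv2.imwrite("pics/side1c.png",cv2.resize(im[150:290,235:385],None,fx=4,fy=4,interpolation=cv2.INTER_CUBIC))
```

```text
t 3.35 world [0.6097 0.0431 0.1468] disp [  51.7 -119.4  146.8] yawx 83.78 tz [-0.006 -0.    -1.   ] F [ 0.  -0.2 -0.6] w 0.007 q [-0.51  0.52  0.52  1.73 -0.31  0.98  0.02]
```

View pics/side1c.png

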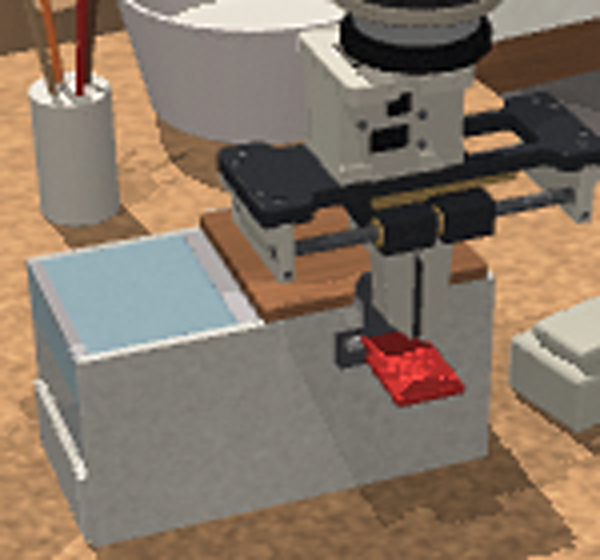

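View pics/wrist1.png

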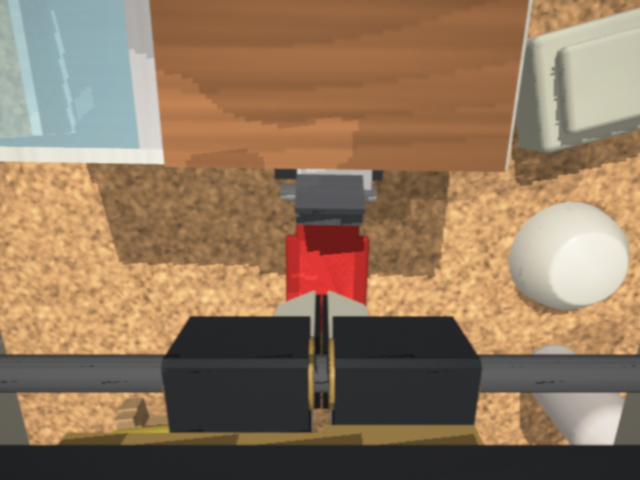

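Emit:
apply_moves(
  targets=[1, -0.008, 0.003, 0, 0, 1, 0, 0, 0.06, 0, 1, 0, 0, 0.03, 0, 1, 0, 0, 0.02, 0, 1, 0, 0, 0.01, 0, 1, 0, 0, 0, 0],
)

```text
clock: 4.2
position: [0.6136, 0.0392, 0.1028]
ee_rot: [2.339, 2.097, 0.003]
force: [-1.7, 1.1, 9.7]
width: 0.01
```

Run:
```python
from h import *
st,M=tool(); shot("side","side2")
im=cv2.imread("pics/side2.png"); cv2.imwrite("pics/side2c.png",cv2.resize(im[130:290,225:385],None,fx=3.5,fy=3.5,interpolation=cv2.INTER_CUBIC))
```

```text
t 4.2 world [0.6136 0.0392 0.1028] disp [  56.1 -122.8  102.8] yawx 83.75 tz [ 0.001  0.001 -1.   ] F [-1.7  1.1  9.7] w 0.01 q [-0.48  0.58  0.5   1.77 -0.34  0.88  0.06]
```

View pics/side2c.png

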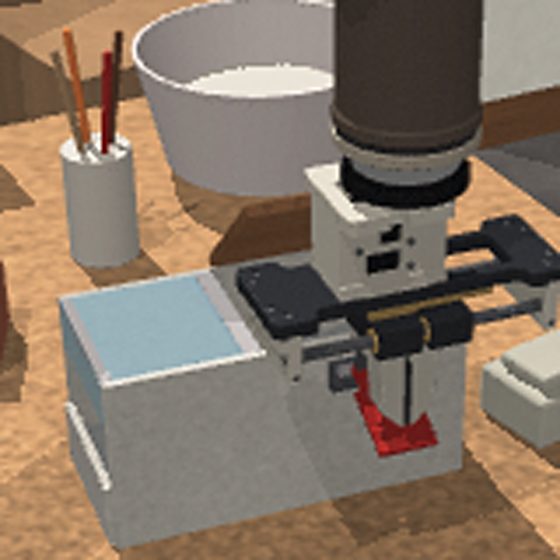

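Run:
```python
from h import *
st,M=tool(); a=np.radians(20.6); ax=np.array([np.cos(a),np.sin(a),0])
go(np.array([.5208,-.3984,.20])-.010*ax,20.6,M,st["position"])
```

```text
t 4.25 world [0.6137 0.0392 0.1028] disp [  56.1 -122.8  102.8] yawx 83.74 tz [ 0.001  0.001 -1.   ] F [-1.7  1.4  8.4] w 0.004 q [-0.48  0.58  0.5   1.77 -0.34  0.88  0.06]
  shift mm [-449.5  -53.4  -97.8] share [-1.1238 -0.1335 -0.2444] tool turn deg 63.14 share 0.7016
```

Emit:
apply_moves(
  targets=[1, 0, 0, -0.12, 0, 1, 0, 0, -0.125, 0, 0, -0.1125, -0.013, 0, 0, 0, -0.1125, -0.013, 0, 0, 0, -0.1125, -0.013, 0, 0, 0, -0.1125, -0.013, 0, 0, 0, -0.1125, -0.013, 0, 0, 0, -0.1125, -0.014, 0, 0, 0, -0.1125, -0.014, 0, 0, 0, -0.1125, -0.014, 0, 0, 0, -0.1125, -0.013, 0, 0, 0, -0.1115, -0.013, 0, 0, 0, 0, 0, 0, 0.1, 0, 0, 0, 0, 0.1, 0, 0, 0, 0, 0.1, 0, 0, 0, 0, 0.1, 0, 0, 0, 0, 0.1, 0, 0, 0, 0, 0.1, 0, 0, 0, 0, 0.1, 0, 0, 0, 0, 0],
)

```text
clock: 6.75
position: [0.5111, -0.4021, 0.1995]
ee_rot: [3.09, 0.567, -0.001]
force: [0.5, 0.2, -0.1]
width: 1.001
```

Run:
```python
from h import *
st,M=tool(); shot("wrist","wrist3"); shot("side","side3"); a=np.radians(20.6); ax=np.array([np.cos(a),np.sin(a),0])
go(np.array([.5208,-.3984,.20])-.010*ax,20.6,M,st["position"])
cw=cam("wrist",st); im=cv2.imread("pics/wrist3.png")
for p in [(s*.048*ax+np.array([-ax[1],ax[0],0])*t*.022+[.5208,-.3984,.036]) for s in(-1,1) for t in(-1,1)]:
    q=proj(cw,p)[0]; print(q); cv2.circle(im,tuple(int(v) for v in q),4,(0,0,255),-1)
cv2.imwrite("pics/wrist3o.png",im)
```

```text
t 6.75 world [ 0.5111 -0.4021  0.1995] disp [   5.3 -573.1  199.5] yawx 20.8 tz [-0. -0. -1.] F [ 0.5  0.2 -0.1] w 1.001 q [ 0.05  0.62  0.88  1.59 -0.51  1.18 -0.17]
  shift mm [ 0.4 -0.1 -0.5] share [ 0.0009 -0.0002 -0.0012] tool turn deg 0.2 share 0.0022
[348.69669286 263.32069852]
[295.05744561 263.07719891]
[351.81239683 143.36915422]
[293.27748095 143.08749191]
```

View pics/wrist3o.png

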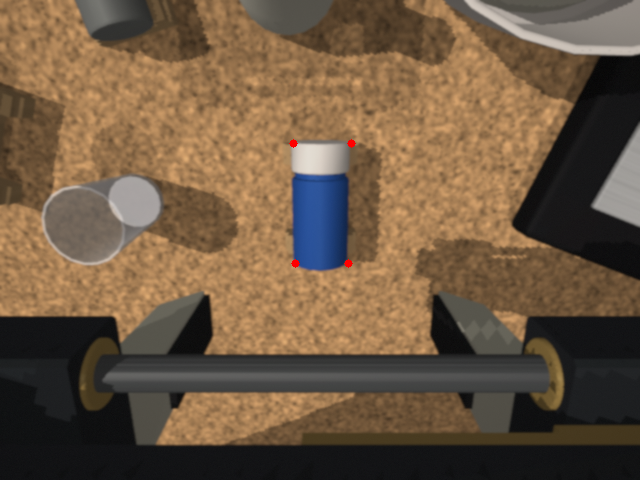

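View pics/side3.png

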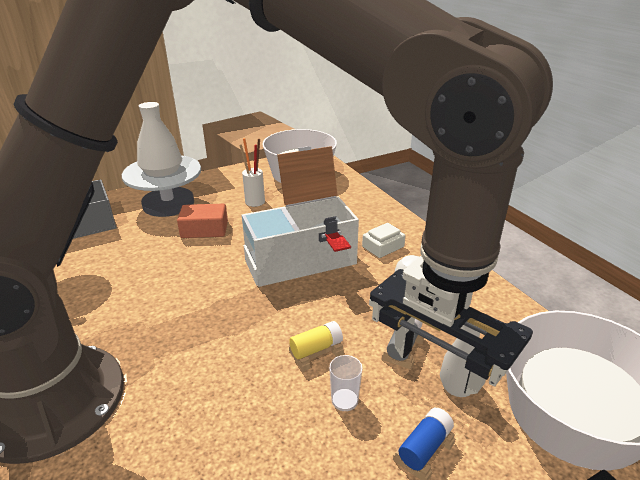

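Emit:
apply_moves(
  targets=[0, 0, 0, 0.1, 0, 0, 0, 0, 0.1, 0, 0, 0, 0, 0.1, 0, 0, 0, 0, 0.08, 0, 0, 0, 0, 0.05, 0, 0, 0, 0, 0, 0, 1, 0, 0, 0, 0, 1, 0, 0, 0, 0, 1, 0, 0, 0, 0, 1, 0, 0, 0, 0, 1, 0, 0, 0, 0],
  grip_force=20,
)

```text
clock: 8.22
position: [0.5111, -0.4022, 0.0277]
ee_rot: [3.09, 0.565, 0.0]
force: [0.5, 0.2, 0.5]
width: 0.508
```

Run:
```python
from h import *
st,M=tool(); shot("wrist","wrist4")
```

```text
t 8.22 world [ 0.5111 -0.4022  0.0277] disp [   5.2 -573.2   27.7] yawx 20.74 tz [ 0. -0. -1.] F [0.5 0.2 0.5] w 0.508 q [ 0.13  0.8   0.74  1.73 -0.67  0.88 -0.04]
```

View pics/wrist4.png

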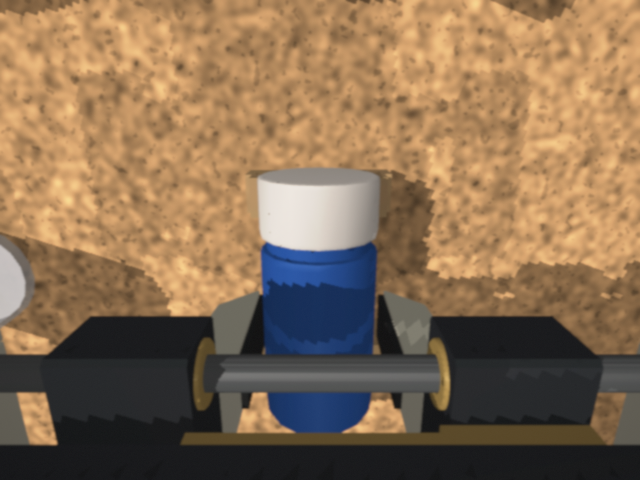

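Emit:
apply_moves(
  targets=[1, 0, 0, -0.04, 0, 1, 0, 0, -0.1, 0, 1, 0, 0, -0.12, 0, 1, 0, 0, -0.12, 0, 1, 0, 0, -0.12, 0, 1, 0, 0, 0, -0.0995, 1, 0, 0, 0, -0.0995, 1, 0, 0, 0, -0.0995, 1, 0, 0, 0, -0.0995, 1, 0, 0, 0, -0.0995, 1, 0, 0, 0, -0.0995, 1, 0, 0, 0, -0.0995, 1, 0, 0, 0, 0],
)

```text
clock: 9.9
position: [0.5106, -0.4026, 0.2284]
ee_rot: [2.347, 2.088, 0.0]
force: [-0.1, -0.3, -2.3]
width: 0.474
```

Run:
```python
from h import *
st,M=tool(); shot("wrist","wrist5"); go(d2w((.065,-.012,.22)),83.37,M,st["position"])
```

```text
t 9.9 world [ 0.5106 -0.4026  0.2284] disp [   4.8 -573.6  228.4] yawx 83.32 tz [ 0.001 -0.    -1.   ] F [-0.1 -0.3 -2.3] w 0.474 q [ 0.2   0.52  0.61  1.54 -0.31  1.18  0.75]
  shift mm [561.7  59.7   8.3] share [1.4042 0.1493 0.0207] tool turn deg -0.05 share -0.0005
```

View pics/wrist5.png

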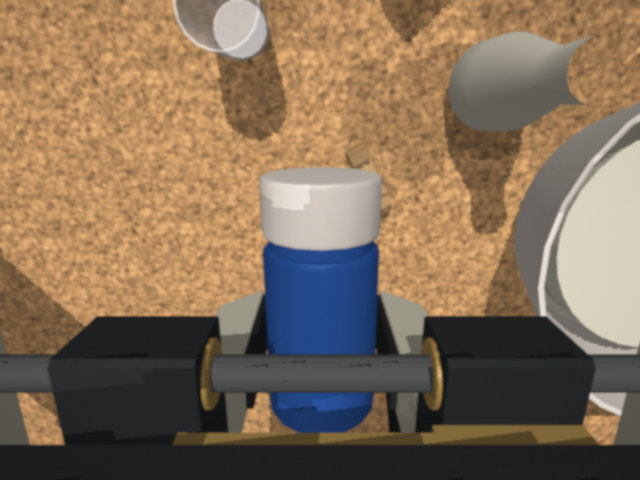

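Emit:
apply_moves(
  targets=[1, 0.117, 0.0125, 0, 0, 1, 0.117, 0.0125, 0, 0, 1, 0.117, 0.0125, 0, 0, 1, 0.117, 0.0125, 0, 0, 1, 0.117, 0.0125, 0, 0, 1, 0.117, 0.0125, 0, 0, 1, 0.117, 0.0125, 0, 0, 1, 0.117, 0.0125, 0, 0, 1, 0.117, 0.0125, 0, 0, 1, 0.117, 0.0125, 0, 0, 1, 0.117, 0.0125, 0, 0, 1, 0.117, 0.0115, 0, 0, 1, 0, 0, 0, 0, 1, 0, 0, 0, 0],
)

```text
clock: 11.7
position: [0.6345, 0.1482, 0.2275]
ee_rot: [2.347, 2.087, -0.001]
force: [-0.7, -1.3, -0.5]
width: 0.474
```

Run:
```python
from h import *
st,M=tool(); shot("wrist","wrist6"); shot("side","side6"); go(d2w((.065,-.012,.075)),83.37,M,st["position"])
```

```text
t 11.7 world [0.6345 0.1482 0.2275] disp [ 64.2 -12.1 227.5] yawx 83.28 tz [-0.    -0.001 -1.   ] F [-0.7 -1.3 -0.5] w 0.474 q [-0.66  0.51  0.54  1.53 -0.28  1.18 -0.19]
  shift mm [  0.3   0.8 152.5] share [0.0007 0.0019 0.3813] tool turn deg -0.09 share -0.001
```

View pics/wrist6.png

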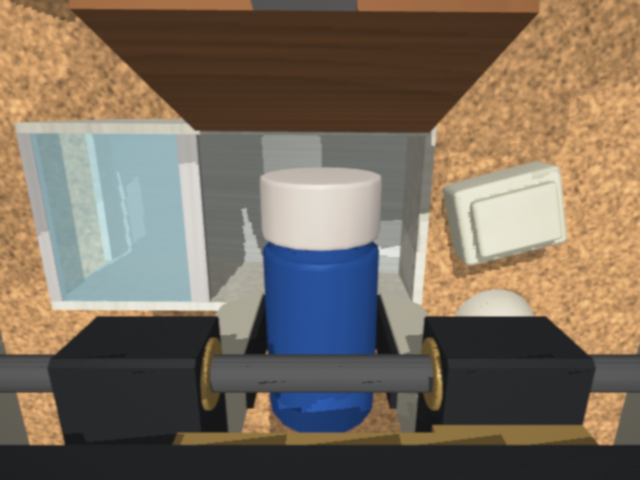

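View pics/side6.png

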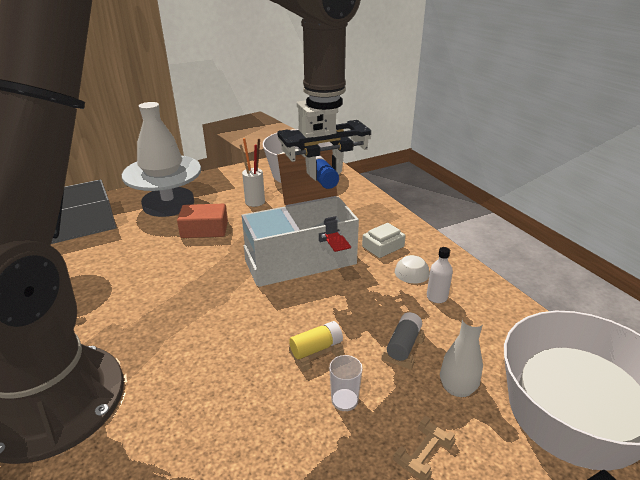

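Run:
```python
from h import *
st,M=tool(); cw=cam("wrist",st)
for o in (0,5,10,15):
    P=st["position"]+np.array([[o+48,0,-8.3-22],[o+48,22,-8.3],[o+48,-22,-8.3],[o+48,0,-8.3+22],[o-48,0,-8.3-22],[o-48,0,-8.3+22]])/1000@M.T
    print(o,proj(cw,P).round().tolist())
print(proj(cw,d2w([(-.010,.055,.128),(.127,.055,.128),(.127,-.055,.128),(-.01,-.061,.128),(-.118,-.061,.128)])).round())
```

```text
t 11.8 world [0.6346 0.1471 0.2278] disp [ 64.5 -13.2 227.8] yawx 83.22 tz [ 0.    -0.001 -1.   ] F [ 0.  -1.  -1.5] w 0.473 q [-0.66  0.51  0.54  1.53 -0.28  1.18 -0.18]
0 [[322.0, 224.0], [382.0, 208.0], [262.0, 208.0], [322.0, 197.0], [322.0, 464.0], [322.0, 391.0]]
5 [[322.0, 208.0], [382.0, 195.0], [262.0, 195.0], [322.0, 185.0], [322.0, 454.0], [322.0, 383.0]]
10 [[322.0, 193.0], [383.0, 181.0], [261.0, 181.0], [322.0, 173.0], [322.0, 443.0], [322.0, 374.0]]
15 [[322.0, 176.0], [384.0, 167.0], [261.0, 167.0], [322.0, 160.0], [322.0, 432.0], [322.0, 365.0]]
[[197. 136.]
 [426. 135.]
 [414. 302.]
 [212. 311.]
 [ 54. 311.]]
```

Emit:
apply_moves(
  targets=[1, 0.003, 0, 0.1, 0, 1, 0, 0, 0.1, 0, 1, 0, 0, 0.08, 0, 1, 0, 0, 0.05, 0, 1, 0, 0, 0.03, 0, 1, 0, 0, 0.018, 0, 1, 0, 0, 0, 0],
)

```text
clock: 12.68
position: [0.635, 0.15, 0.0766]
ee_rot: [2.345, 2.09, 0.001]
force: [-0.0, -0.2, -1.4]
width: 0.475
```

Run:
```python
from h import *
st,M=tool(); shot("wrist","wrist7");go(d2w((.065,-.012,.075)),83.37,M,st["position"])
im=shot("side","side7")[1]; cv2.imwrite("pics/side7c.png",cv2.resize(im[130:290,225:385],None,fx=3.5,fy=3.5,interpolation=cv2.INTER_CUBIC))
```

```text
t 12.68 world [0.635  0.15   0.0766] disp [ 64.5 -10.3  76.6] yawx 83.41 tz [ 0.  0. -1.] F [-0.  -0.2 -1.4] w 0.475 q [-0.61  0.66  0.47  1.68 -0.36  0.89 -0.11]
  shift mm [-1.7  0.5  1.6] share [-0.0042  0.0012  0.004 ] tool turn deg 0.04 share 0.0004
```

View pics/wrist7.png

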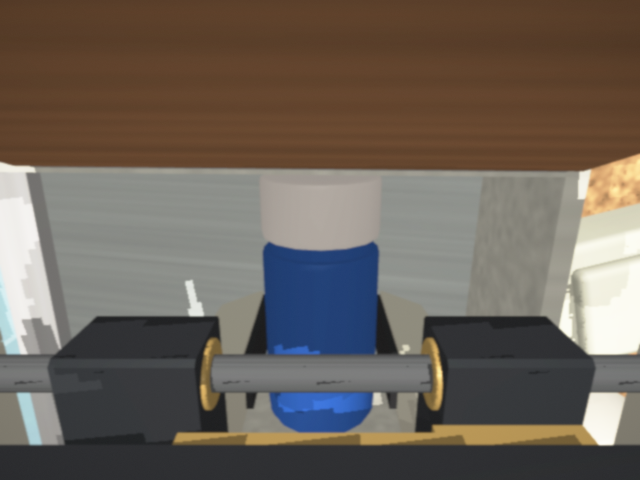

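View pics/side7c.png

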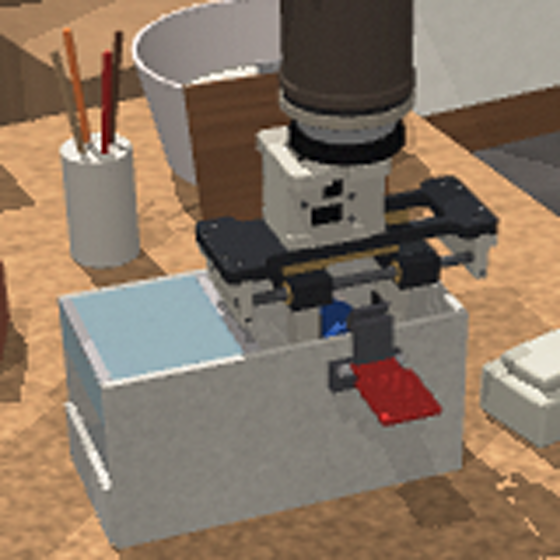

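Emit:
apply_moves(
  targets=[1, -0.003, 0, 0.003, 0, 1, 0, 0, 0.003, 0, 1, 0, 0, 0, 0],
)

```text
clock: 13.15
position: [0.6346, 0.1489, 0.074]
ee_rot: [-2.345, -2.09, -0.0]
force: [0.0, -0.3, -1.9]
width: 0.475
```

Emit:
apply_moves(
  targets=[1, 0, 0, 0.003, 0, 1, 0, 0, 0, 0, 1, 0, 0, 0, 0],
)

```text
clock: 13.52
position: [0.6347, 0.1489, 0.0737]
ee_rot: [-2.345, -2.09, -0.001]
force: [-4.1, -0.7, 9.1]
width: 0.471
```

Emit:
apply_moves(
  targets=[1, 0, 0, -0.002, 0, 0.44, 0, 0, 0, 0, 0.4, 0, 0, 0, 0, 0.36, 0, 0, 0, 0, 0.33, 0, 0, 0, 0, 0.33, 0, 0, 0, 0, 0.33, 0, 0, 0, 0],
)

```text
clock: 14.4
position: [0.6346, 0.1488, 0.0735]
ee_rot: [-2.345, -2.09, -0.0]
force: [-0.6, 0.7, -0.3]
width: 0.671
```

Run:
```python
from h import *
st,M=tool(); shot("wrist","wrist8")
```

```text
t 14.4 world [0.6346 0.1488 0.0735] disp [ 64.3 -11.5  73.5] yawx 83.41 tz [ 0.  0. -1.] F [-0.6  0.7 -0.3] w 0.671 q [-0.61  0.66  0.47  1.69 -0.37  0.88 -0.11]
```

View pics/wrist8.png

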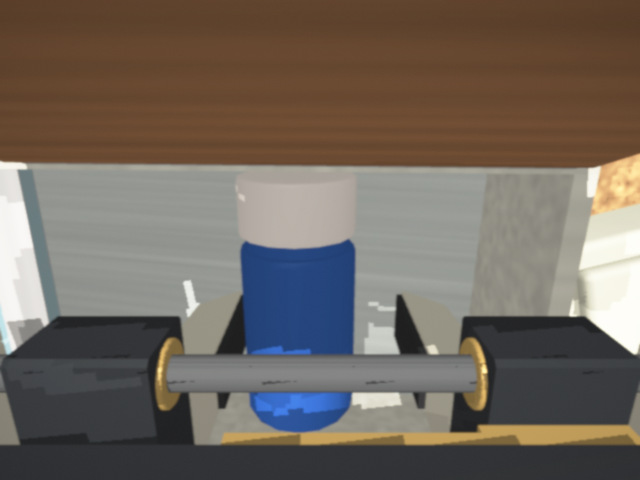

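Emit:
apply_moves(
  targets=[0.33, 0, 0, -0.03, 0, 0.33, 0, 0, -0.06, 0, 0.33, 0, 0, -0.12, 0, 0.33, 0, 0, -0.12, 0, 0.33, 0, 0, -0.05, 0, 0, 0, 0, 0, 0],
)

```text
clock: 15.2
position: [0.6358, 0.1488, 0.2281]
ee_rot: [2.344, 2.089, 0.006]
force: [-0.0, -0.3, 0.1]
width: 0.737
```

Run:
```python
from h import *
st,M=tool(); shot("wrist","wrist9"); im=shot("side","side9")[1];cv2.imwrite("pics/side9c.png",cv2.resize(im[130:290,225:385],None,fx=3.5,fy=3.5,interpolation=cv2.INTER_CUBIC))
ax=np.array([np.cos(np.radians(-.2)),np.sin(np.radians(-.2)),0])
go(np.array([.4699,-.1255,.20])-.010*ax,0,M,st["position"])
```

```text
t 15.2 world [0.6358 0.1488 0.2281] disp [ 65.4 -11.4 228.1] yawx 83.41 tz [ 0.004  0.001 -1.   ] F [-0.  -0.3  0.1] w 0.737 q [-0.66  0.51  0.54  1.53 -0.28  1.17 -0.18]
  shift mm [-292.7 -143.3   27. ] share [-0.7318 -0.3584  0.0676] tool turn deg 83.41 share 0.9268
```

View pics/wrist9.png

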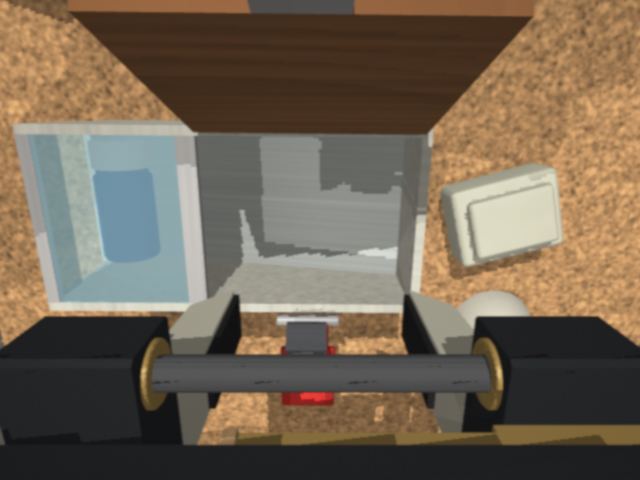

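View pics/side9c.png

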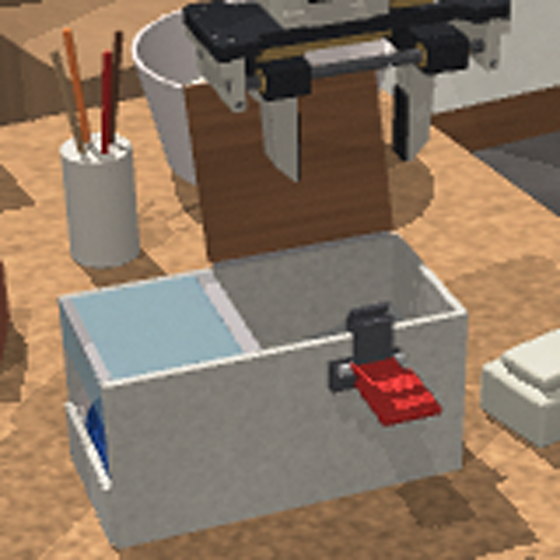

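Emit:
apply_moves(
  targets=[0, -0.1045, -0.051, 0, 0, 0, -0.1045, -0.051, 0, 0, 0, -0.1045, -0.051, 0, 0, 0, -0.1045, -0.051, 0, 0, 0, -0.1045, -0.051, 0, 0, 0, -0.1045, -0.051, 0, 0, 0, -0.1045, -0.052, 0, 0, 0, 0, 0, 0.01, 0.11, 0, 0, 0, 0.01, 0.11, 0, 0, 0, 0.01, 0.11, 0, 0, 0, 0.01, 0.11, 0, 0, 0, 0.01, 0.11, 0, 0, 0, 0.01, 0.11, 0, 0, 0, 0.01, 0.11, 0, 0, 0, 0, 0.11, 0, 0, 0, 0, 0.048, 0, 0, 0, 0, 0],
)

```text
clock: 17.42
position: [0.4581, -0.1252, 0.1966]
ee_rot: [3.141, -0.002, -0.003]
force: [0.3, 0.9, -0.5]
width: 1.0
```

Run:
```python
from h import *
st,M=tool(); shot("wrist","wrist10"); shot("side","side10")
ax=np.array([1,0,0]);c=np.array([.4699,-.1255,.036])
go(c-.010*ax+[0,0,-.009],0,M,st["position"])
cw=cam("wrist",st); im=cv2.imread("pics/wrist10.png")
for p in [(s*.048*ax+np.array([-ax[1],ax[0],0])*t*.022+c) for s in(-1,1) for t in(-1,1)]:
    q=proj(cw,p)[0]; cv2.circle(im,tuple(int(v) for v in q),4,(0,0,255),-1)
cv2.imwrite("pics/wrist10o.png",im)
```

```text
t 17.43 world [ 0.4581 -0.1252  0.1966] disp [ -79.4 -304.1  196.6] yawx -0.06 tz [-0.002 -0.    -1.   ] F [ 0.3  0.9 -0.5] w 1.0 q [-0.6   0.3   0.96  2.02 -0.3   0.97 -1.06]
  shift mm [  2.1   0.3 169.6] share [0.0054 0.0007 0.4241] tool turn deg -0.06 share -0.0007
```

View pics/wrist10o.png

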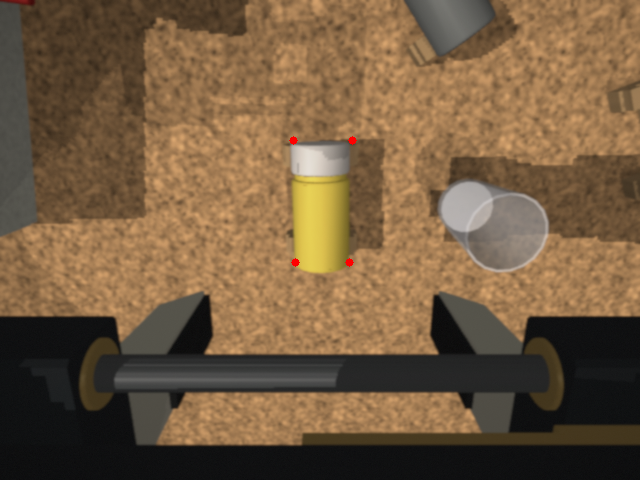

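View pics/side10.png

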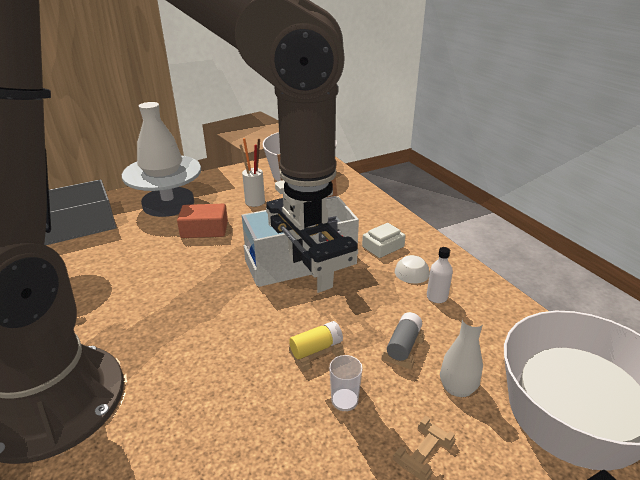

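Emit:
apply_moves(
  targets=[0, 0.002, 0, 0.1, 0, 0, 0, 0, 0.1, 0, 0, 0, 0, 0.1, 0, 0, 0, 0, 0.08, 0, 0, 0, 0, 0.042, 0, 0, 0, 0, 0, 0, 1, 0, 0, 0, 0, 1, 0, 0, 0, 0, 1, 0, 0, 0, 0, 1, 0, 0, 0, 0, 1, 0, 0, 0, 0, 1, 0, 0, 0, 0],
)

```text
clock: 19.02
position: [0.4597, -0.1254, 0.0288]
ee_rot: [-3.141, 0.003, -0.0]
force: [0.1, -0.2, 2.4]
width: 0.472
```

Run:
```python
from h import *
st,M=tool()
```

```text
t 19.02 world [ 0.4597 -0.1254  0.0288] disp [ -77.8 -304.1   28.8] yawx -0.1 tz [ 0.  0. -1.] F [ 0.1 -0.2  2.4] w 0.472 q [-0.34  0.56  0.69  2.17 -0.63  0.61 -0.77]
```

Emit:
apply_moves(
  targets=[1, 0, 0, -0.04, 0, 1, 0, 0, -0.1, 0, 1, 0, 0, -0.12, 0, 1, 0, 0, -0.12, 0, 1, 0, 0, -0.12, 0, 1, 0, 0, 0, -0.11, 1, 0, 0, 0, -0.11, 1, 0, 0, 0, -0.11, 1, 0, 0, 0, -0.11, 1, 0, 0, 0, -0.11, 1, 0, 0, 0, -0.11, 1, 0, 0, 0, -0.11, 1, 0, 0, 0, -0.11, 1, 0, 0, 0, -0.047, 1, 0, 0, 0, 0, 1, 0, 0, 0, 0],
)

```text
clock: 21.02
position: [0.4594, -0.1257, 0.229]
ee_rot: [2.349, 2.086, -0.0]
force: [-0.2, 0.4, -2.1]
width: 0.477
```

Run:
```python
from h import *
st,M=tool(); shot("wrist","wrist11"); go(d2w((.065,-.011,.22)),83.37,M,st["position"])
```

```text
t 21.02 world [ 0.4594 -0.1257  0.229 ] disp [ -78.1 -304.4  229. ] yawx 83.2 tz [ 0. -0. -1.] F [-0.2  0.4 -2.1] w 0.477 q [-0.41  0.2   0.69  1.96 -0.15  1.03  0.22]
  shift mm [293.8 142.2   9. ] share [0.7346 0.3556 0.0225] tool turn deg -0.17 share -0.0019
```

View pics/wrist11.png

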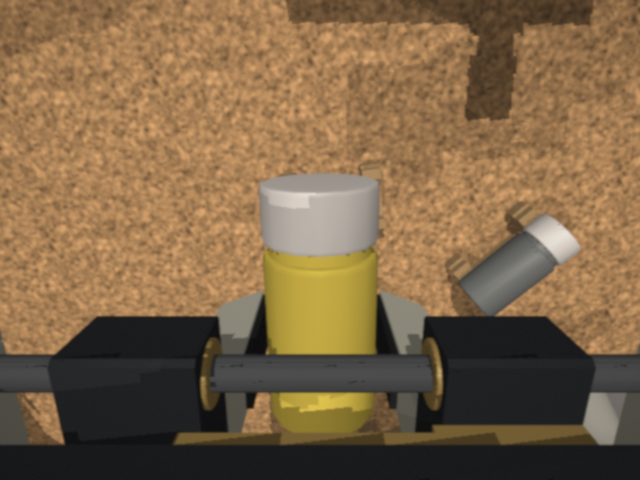

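Emit:
apply_moves(
  targets=[1, 0.105, 0.051, 0, 0, 1, 0.105, 0.051, 0, 0, 1, 0.105, 0.051, 0, 0, 1, 0.105, 0.051, 0, 0, 1, 0.105, 0.051, 0, 0, 1, 0.105, 0.051, 0, 0, 1, 0.105, 0.05, 0, 0, 1, 0, 0, 0, 0, 1, 0, 0, 0, 0],
)

```text
clock: 22.2
position: [0.6349, 0.1494, 0.2284]
ee_rot: [2.347, 2.087, -0.002]
force: [-0.0, -0.2, -0.9]
width: 0.473
```

Run:
```python
from h import *
st,M=tool(); shot("wrist","wrist12"); go(d2w((.065,-.011,.077)),83.37,M,st["position"])
```

```text
t 22.2 world [0.6349 0.1494 0.2284] disp [ 64.5 -10.9 228.4] yawx 83.28 tz [-0.001 -0.001 -1.   ] F [-0.  -0.2 -0.9] w 0.473 q [-0.68  0.52  0.57  1.53 -0.29  1.18 -0.17]
  shift mm [  0.2   0.6 151.4] share [0.0004 0.0014 0.3784] tool turn deg -0.09 share -0.001
```

View pics/wrist12.png

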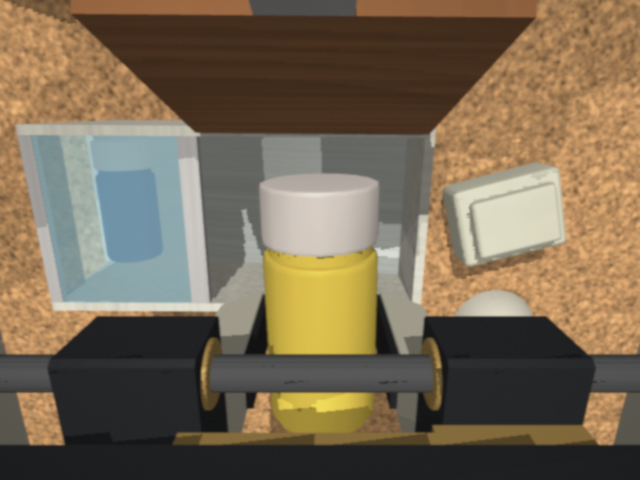

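Run:
```python
from h import *
st,M=tool(); cw=cam("wrist",st)
for x,z in((-.093,.047),(-.085,.049)): print(proj(cw,d2w([(x,.048,z),(x,0,z+.022),(x,-.048,z),(x+.022,0,z),(x-.022,0,z)])).round().tolist())
```

```text
t 22.25 world [0.6349 0.1487 0.2287] disp [ 64.6 -11.6 228.7] yawx 83.23 tz [-0.    -0.001 -1.   ] F [-0.1 -0.4 -1.8] w 0.475 q [-0.68  0.52  0.57  1.53 -0.29  1.18 -0.17]
[[123.0, 141.0], [119.0, 207.0], [139.0, 256.0], [157.0, 201.0], [104.0, 201.0]]
[[132.0, 141.0], [128.0, 207.0], [147.0, 256.0], [166.0, 201.0], [113.0, 201.0]]
```

Emit:
apply_moves(
  targets=[1, 0, 0, 0.1, 0, 1, 0, 0, 0.1, 0, 1, 0, 0, 0.08, 0, 1, 0, 0, 0.05, 0, 1, 0, 0, 0.03, 0, 1, 0, 0, 0.018, 0, 1, 0, 0, 0, 0, 1, 0, 0, 0, 0],
)

```text
clock: 23.25
position: [0.6358, 0.1501, 0.0784]
ee_rot: [2.347, 2.088, 0.002]
force: [0.6, 0.1, -1.4]
width: 0.473
```

Emit:
apply_moves(
  targets=[1, 0, 0, 0.004, 0, 1, 0, 0, 0.004, 0, 1, 0, 0, 0, 0, 1, 0, 0, 0, 0],
)

```text
clock: 23.75
position: [0.6355, 0.1502, 0.0751]
ee_rot: [2.347, 2.088, 0.001]
force: [-2.3, 0.1, 6.2]
width: 0.472
```

Contact with the floor. Release, then lift.

Emit:
apply_moves(
  targets=[1, 0, 0, -0.002, 0, 0.44, 0, 0, 0, 0, 0.4, 0, 0, 0, 0, 0.36, 0, 0, 0, 0, 0.33, 0, 0, 0, 0, 0.33, 0, 0, 0, 0, 0.33, 0, 0, 0, 0, 0.33, 0, 0, -0.03, 0, 0.33, 0, 0, -0.06, 0, 0.33, 0, 0, -0.12, 0, 0.33, 0, 0, -0.12, 0, 0.33, 0, 0, -0.08, 0, 1, 0, 0, 0, 0, 1, 0, 0, 0, 0, 1, 0, 0, 0, 0, 1, 0, 0, 0, 0],
)

```text
clock: 25.75
position: [0.6348, 0.1499, 0.2382]
ee_rot: [-2.347, -2.088, 0.002]
force: [-0.0, -0.6, -0.2]
width: 0.285
```

Run:
```python
from h import *
st,M=tool(); shot("wrist","wrist13"); cw=cam("wrist",st)
for x,z in((-.093,.047),(-.05,.057)): print(proj(cw,d2w([(x,.048,z),(x,0,z+.022),(x,-.048,z),(x+.022,0,z),(x-.022,0,z)])).round().tolist())
im=shot("side","side13")[1];cv2.imwrite("pics/side13c.png",cv2.resize(im[130:290,225:385],None,fx=3.5,fy=3.5,interpolation=cv2.INTER_CUBIC))
go(d2w((.0595,.16,.2)),83.37,M,st["position"])
```

```text
t 25.75 world [0.6348 0.1499 0.2382] disp [ 64.3 -10.4 238.2] yawx 83.32 tz [-0.001 -0.001 -1.   ] F [-0.  -0.6 -0.2] w 0.285 q [-0.68  0.51  0.57  1.52 -0.29  1.2  -0.18]
[[129.0, 142.0], [125.0, 205.0], [144.0, 253.0], [162.0, 200.0], [111.0, 200.0]]
[[178.0, 142.0], [175.0, 208.0], [189.0, 257.0], [210.0, 202.0], [157.0, 202.0]]
  shift mm [170.4  -4.9  38.1] share [ 0.4261 -0.0123  0.0953] tool turn deg -0.05 share -0.0006
```

View pics/wrist13.png

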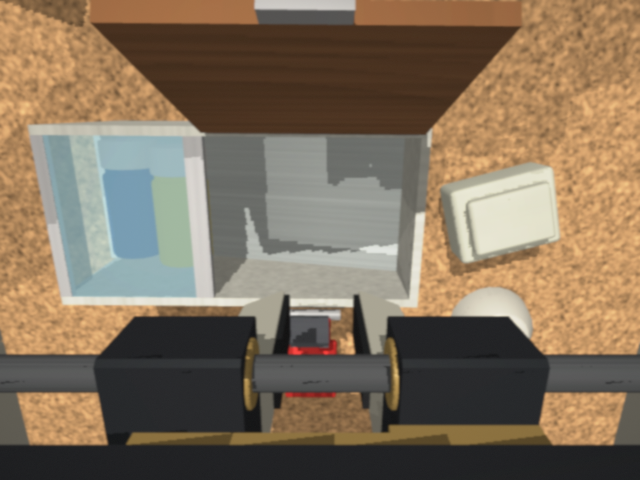

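View pics/side13c.png

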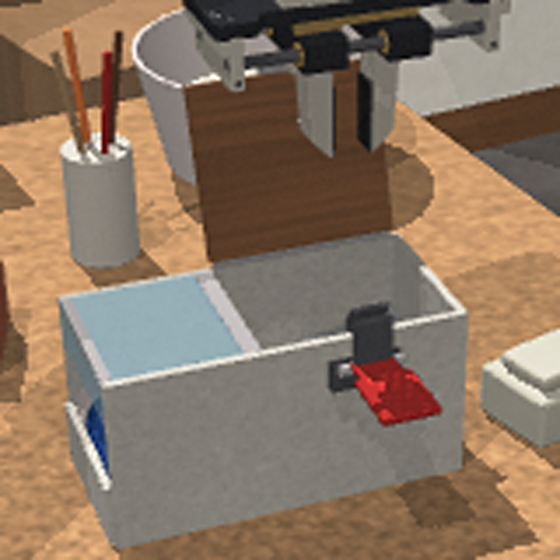

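Emit:
apply_moves(
  targets=[1, 0, 0, -0.1, 0, 1, 0, 0, -0.02, 0, 1, 0.1125, -0.003, 0, 0, 1, 0.1125, -0.003, 0, 0, 1, 0.1125, -0.003, 0, 0, 1, 0.1125, -0.003, 0, 0, 1, 0, 0, 0, 0, 1, 0, 0, 0.1, 0, 1, 0, 0, 0.1, 0, 1, 0, 0, 0.025, 0, 1, 0, 0, 0, 0],
)

```text
clock: 27.22
position: [0.6515, 0.3288, 0.1973]
ee_rot: [2.347, 2.088, -0.001]
force: [-0.7, -0.2, 0.1]
width: 0.0
```

Run:
```python
from h import *
st,M=tool(); im=shot("side","side14")[1];cv2.imwrite("pics/side14c.png",cv2.resize(im[60:290,185:385],None,fx=2.6,fy=2.6,interpolation=cv2.INTER_CUBIC))
```

```text
t 27.23 world [0.6515 0.3288 0.1973] disp [ 60.2 169.2 197.3] yawx 83.3 tz [-0.    -0.001 -1.   ] F [-0.7 -0.2  0.1] w 0.0 q [-0.84  0.67  0.54  1.34 -0.34  1.22 -0.4 ]
```

View pics/side14c.png

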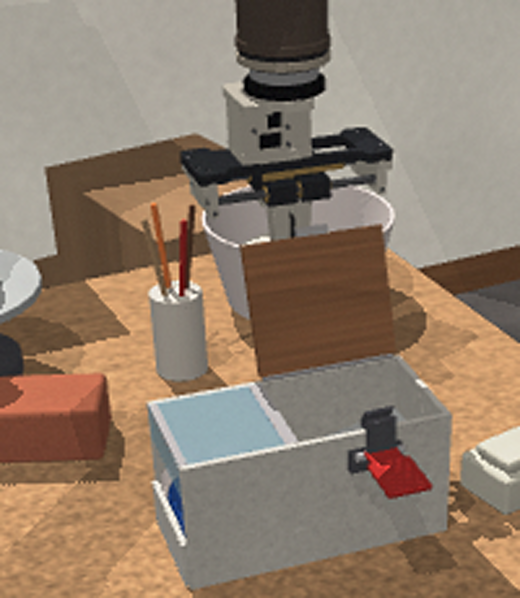

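Emit:
apply_moves(
  targets=[1, -0.08, 0, -0.033, 0, 1, -0.06, 0, 0, 0, 1, -0.05, 0, 0, 0, 1, -0.05, 0, 0, 0, 1, -0.04, 0, 0, 0, 1, -0.035, 0, 0, 0, 1, -0.055, 0, 0.0275, 0, 1, 0, 0, 0, 0],
)

```text
clock: 28.28
position: [0.6338, 0.18, 0.1989]
ee_rot: [2.35, 2.085, -0.003]
force: [-0.3, 0.7, 1.4]
width: 0.001
```

Run:
```python
from h import *
st,M=tool(); im=shot("side","side15")[1];cv2.imwrite("pics/side15c.png",cv2.resize(im[60:290,185:385],None,fx=2.6,fy=2.6,interpolation=cv2.INTER_CUBIC))
```

```text
t 28.27 world [0.6338 0.18   0.1989] disp [ 59.9  19.3 198.9] yawx 83.17 tz [-0.001 -0.001 -1.   ] F [-0.3  0.7  1.4] w 0.001 q [-0.71  0.55  0.55  1.55 -0.31  1.13 -0.21]
```

View pics/side15c.png

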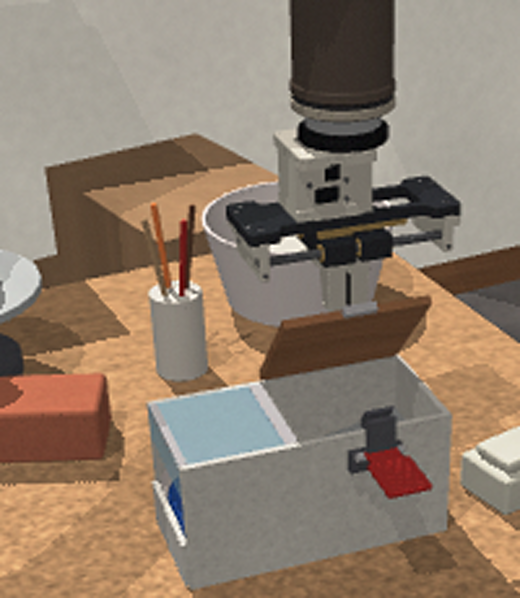

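Working as planned; the hatch follows. Continue down onto the free half.

Emit:
apply_moves(
  targets=[1, -0.038, 0, 0.04, 0, 1, -0.056, 0, 0.048, 0, 1, -0.03, 0, 0.0425, 0, 1, -0.005, 0, 0.015, 0, 1, 0, 0, 0.01, 0, 1, 0, 0, 0, 0],
)

```text
clock: 29.08
position: [0.6283, 0.1315, 0.1372]
ee_rot: [2.346, 2.089, -0.0]
force: [-0.3, -1.3, 1.2]
width: -0.001
```

Run:
```python
from h import *
st,M=tool(); im=shot("side","side16")[1];cv2.imwrite("pics/side16c.png",cv2.resize(im[130:290,225:385],None,fx=3.5,fy=3.5,interpolation=cv2.INTER_CUBIC))
```

```text
t 29.07 world [0.6283 0.1315 0.1372] disp [ 60.  -29.5 137.2] yawx 83.36 tz [-0. -0. -1.] F [-0.3 -1.3  1.2] w -0.001 q [-0.63  0.58  0.53  1.66 -0.34  0.99 -0.1 ]
```

View pics/side16c.png

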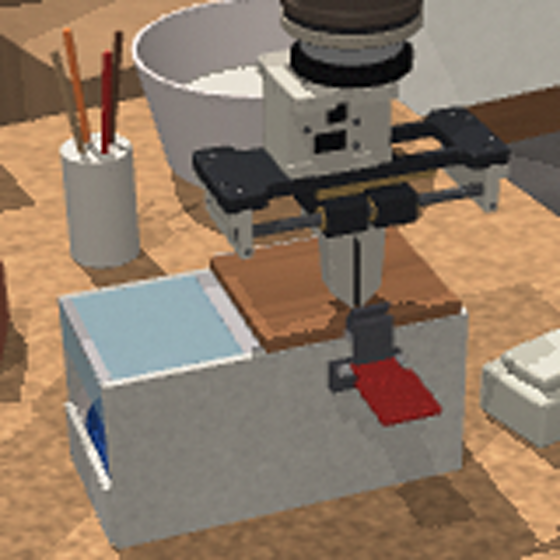

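Emit:
apply_moves(
  targets=[1, 0, 0, 0.005, 0, 1, 0, 0, 0.003, 0, 1, 0, 0, 0, 0],
)

```text
clock: 29.5
position: [0.6285, 0.1314, 0.1361]
ee_rot: [-2.347, -2.088, -0.003]
force: [-7.2, -1.1, 19.4]
width: 0.008
```

Emit:
apply_moves(
  targets=[1, 0, 0, -0.012, 0, 1, 0, 0, -0.02, 0, 1, 0, 0, -0.05, 0, 1, 0, 0, -0.1, 0, 1, 0, 0, -0.1, 0, 1, 0, 0, 0, 0],
)

```text
clock: 30.25
position: [0.63, 0.1311, 0.2503]
ee_rot: [2.345, 2.087, 0.008]
force: [-0.3, -0.3, -0.6]
width: 0.003
```

Run:
```python
from h import *
st,M=tool(); shot("wrist","wrist17"); im=shot("side","side17")[1];cv2.imwrite("pics/side17c.png",cv2.resize(im[130:290,225:385],None,fx=3.5,fy=3.5,interpolation=cv2.INTER_CUBIC))
```

```text
t 30.25 world [0.63   0.1311 0.2503] disp [ 61.7 -29.7 250.3] yawx 83.32 tz [ 0.006  0.002 -1.   ] F [-0.3 -0.3 -0.6] w 0.003 q [-0.66  0.48  0.58  1.53 -0.28  1.21 -0.16]
```

View pics/side17c.png

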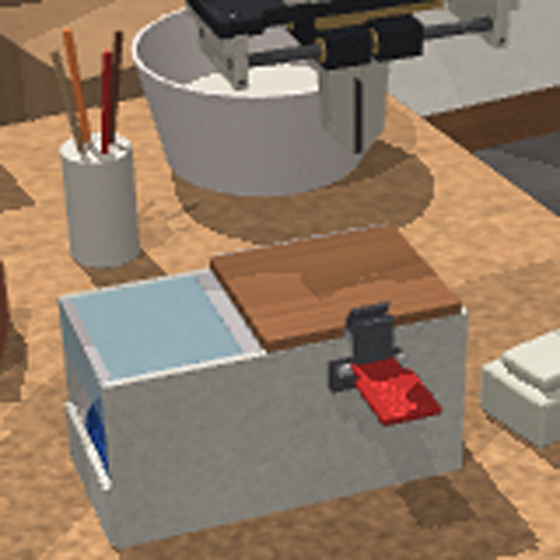

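View pics/wrist17.png

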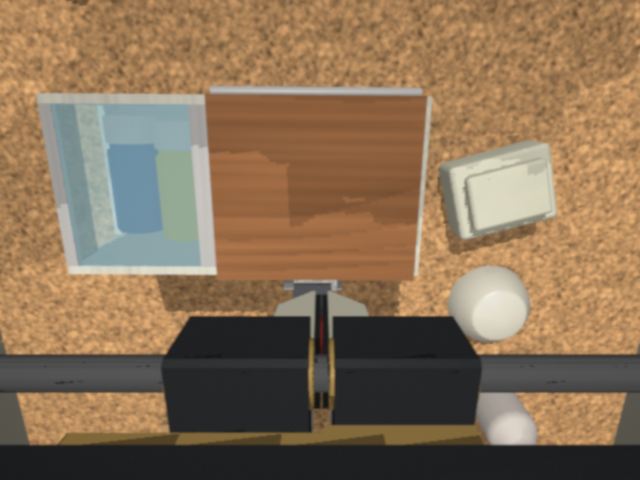

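Emit:
apply_moves(
  targets=[1, 0, 0, -0.05, 0, 1, 0, -0.1, 0, 0, 1, 0, -0.12, 0, 0, 1, 0, -0.12, 0, 0, 1, 0, -0.12, 0, 0, 1, 0, 0, 0, 0, 1, 0, 0, 0, 0, 1, 0, 0, 0, 0, 1, 0, 0, 0, 0],
)

```text
clock: 31.48
position: [0.4461, 0.1521, 0.2665]
ee_rot: [2.348, 2.087, -0.001]
force: [0.2, 0.1, 0.1]
width: 0.01
```

Run:
```python
from h import *
st,M=tool(); im=shot("top","top18")[1]; a=cv2.resize(im[150:330,230:500],None,fx=2.9,fy=2.9,interpolation=cv2.INTER_CUBIC);cv2.imwrite("pics/top18c.png",a)
im=shot("side","side18")[1]
```

```text
t 31.48 world [0.4461 0.1521 0.2665] disp [-123.4  -30.   266.5] yawx 83.27 tz [-0.    -0.001 -1.   ] F [0.2 0.1 0.1] w 0.01 q [-0.95  0.15  0.59  1.91 -0.09  1.12 -0.45]
```

View pics/top18c.png

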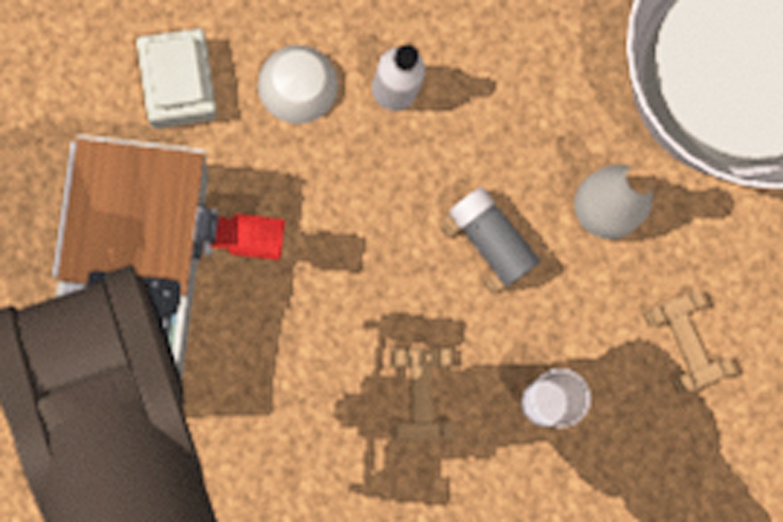

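View pics/side18.png

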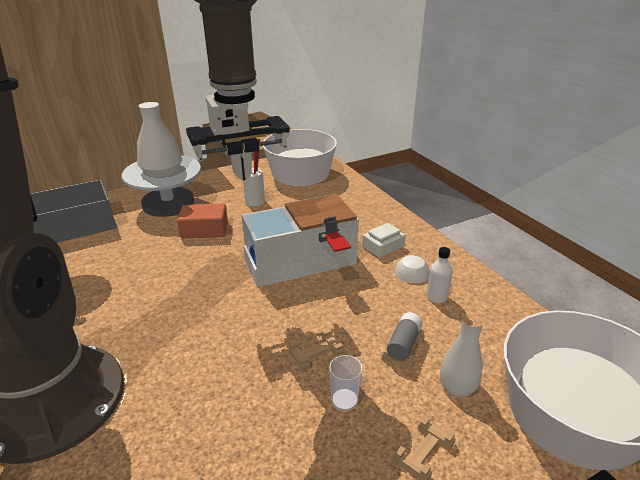

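Hatch shut and latched, bystanders and grey jar at their original pixels, robot clear of everything.

```bash
python3 -c "
from cell import arm
print(arm.sign_off())"
```

```text
the job is handed in; nothing more can be done
None
```

The dispenser is refilled and the hatch is latched shut. I handed the job in at about 31.6 s of the 72 s allowed.

**What I did:**
- I pressed the red paddle to its stop at about 10 N, and the hatch sprang open.
- I lowered the blue jar, then the yellow one, across the lane onto the floor. I opened the fingers only after feeling floor contact, at about 9 N and 6 N.
- I swung the hatch over from behind and pressed down its free half until it latched. That press read 19 N, above the suggested 5 to 10 N but well within the limits.

**Last checks:**
- **Jars:** the wrist picture through the hood shows blue at the outlet and yellow right behind it. Both are within a few pixels of where the given rest positions project.
- **Hatch:** it was still level under the hook more than a second after I let go, with the paddle back at rest.
- **Everything else:** the grey jar, mould, dome, squeeze bottle, vase and beaker stand at the same pixels as in the first top picture. The brushes and clay block look unmoved in the side picture. The arm was clear of everything.

**Discrepancy:** the fitted dispenser pose disagreed with the later wrist views by about 1 to 2 mm, which did not affect anything. No check failed.

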